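# Secure the vial and hold the index plunger clear

## Task

On the index stage that carries the vial, swing the latch bar shut across the vial until it rests in its catch. Then take the sprung index plunger of the same stage by its knob, pull it fully up so that its pin is clear of the hole in the rail, and finish while still holding it up there with the gripper (do not let go). Keep the vial standing in its nest, and leave the empty stage and the other things on the bench alone.

Things in the scene. Friction and masses are not known exactly. Their poses are not given: they have to be found in the camera images.
- loaded_stage: Index stage that carries the vial: aluminium rail 44 x 200 x 16 mm with a row of holes, fixed, and on it a carriage plate 70 x 90 mm, top at z 28. Which stage stands left and which right varies. Origin: on the bench under the carriage's centre; z up, y along the rail towards the plunger. In its x, y (mm): vial nest (0, 0), plunger (0, 68), latch hinge (-26, 26), catch (-23, -20).
- loaded_stage_latch (a joint): angle of its latch bar (rad): 0 = closed, the bar across the open side of the nest, in the slot of the catch, where a stop ends it; grows to 1.5 as the bar swings out towards the stage's -x. Light friction (about 0.4 N at the pin moves it), and it stays where it is left. Starts at 0.6 to 1.1.
- loaded_stage_latch_pin (a point): middle of its upright black finger pin (12 mm diameter, from 61 to 96 mm above the bench) near the free end of the latch bar, 64 mm from the hinge axis; this point is 79 mm above the bench. The steel bar below it has its top 58 mm above the bench. Axes: z up, y along the bar to the hinge.
- loaded_stage_plunger (a joint): travel of its sprung index plunger (m): 0 = pin 10 mm deep in its hole, 0.016 = pulled fully up against the stop; the tip leaves the hole at 0.010. The spring pulls it down with 4 N at 0, 10 N at 0.016, friction besides; it snaps back when let go and does not lock.
- loaded_stage_plunger_knob (a point): centre of the plunger's black round knob: 26 mm diameter, from 9 mm below to 11 mm above this point, which is 74 mm above the bench when seated. Below it a 12 mm shank and a bushing 25 mm wide, top 48 mm above the bench. Rises straight up with the plunger.
- empty_stage: Other index stage, same but with empty nest: aluminium rail 44 x 200 x 16 mm with a row of holes, fixed, and on it a carriage plate 70 x 90 mm, top at z 28. Which stage stands left and which right varies. Origin: on the bench under the carriage's centre; z up, y along the rail towards the plunger. In its x, y (mm): vial nest (0, 0), plunger (0, 68), latch hinge (-26, 26), catch (-23, -20).
- empty_stage_latch (a joint): angle of its latch bar (rad): 0 = closed, the bar across the open side of the nest, in the slot of the catch, where a stop ends it; grows to 1.5 as the bar swings out towards the stage's -x. Light friction (about 0.4 N at the pin moves it), and it stays where it is left. Starts at 0.6 to 1.1.
- empty_stage_latch_pin (a point): middle of its upright black finger pin (12 mm diameter, from 61 to 96 mm above the bench) near the free end of the latch bar, 64 mm from the hinge axis; this point is 79 mm above the bench. The steel bar below it has its top 58 mm above the bench. Axes: z up, y along the bar to the hinge.
- empty_stage_plunger (a joint): travel of its sprung index plunger (m): 0 = pin 10 mm deep in its hole, 0.016 = pulled fully up against the stop; the tip leaves the hole at 0.010. The spring pulls it down with 4 N at 0, 10 N at 0.016, friction besides; it snaps back when let go and does not lock.
- empty_stage_plunger_knob (a point): centre of the plunger's black round knob: 26 mm diameter, from 9 mm below to 11 mm above this point, which is 74 mm above the bench when seated. Below it a 12 mm shank and a bushing 25 mm wide, top 48 mm above the bench. Rises straight up with the plunger.
- loaded_stage_latch_hinge (a point): point on the vertical hinge axis of the loaded stage's latch, 53 mm above the bench. With the latch open by angle a, the finger pin stands at 64 * (-sin a, -cos a) mm from it in the stage's x, y.
- loaded_stage_pin_tip (a point): lower tip of the loaded stage's index pin (diameter 9 mm); 6 mm above the bench when seated, 22 mm when fully up.
- loaded_stage_hole (a point): mouth of the hole in the rail in which the loaded stage's pin sits, 16 mm above the bench. Note: between the two stages stands the fixed stereotaxic frame; its tall parts fill about x 0.38 to 0.75, y -0.15 to 0.15 m (beyond x 0.5: y -0.25 to 0.25), up to about 0.5 m high. To cross, pass high on its robot side.
- loaded_stage_nest (a point): centre of the floor of the loaded stage's vial nest, 28 mm above the bench; three walls up to 54 mm above the bench, open to the stage's -x. The catch, a slotted dark steel post, is 62 mm high; only vial, latch pin and plunger knob are higher.
- vial: glass vial with a crimped cap, 24 mm diameter, 53 mm tall, loose, standing upright in the nest of the loaded stage; origin at the centre of its underside; z up.
- cement_bottle: bystander: small dropper bottle, 34 x 34 x 83 mm; origin at the centre of its underside.
- bench_timer: bystander: flat bench timer, 62 x 64 x 18 mm; origin at the centre of its underside.
- gauze_pack: bystander: stack of gauze, 54 x 54 x 15 mm; origin at the centre of its underside.
- battery: bystander: lying cell, 14 x 50 x 14 mm; origin at the centre of its underside.
- beaker: bystander: small glass beaker, 43 mm wide, 57 mm tall; origin at the centre of its underside.
- tape_roll: bystander: roll of tape lying flat, 47 mm wide, 25 mm high; origin at the centre of its underside.

How it is judged:
By the outcome, as a careful person would: the job done as asked, in the order asked, and still so for the second after the job is handed in, while the arm keeps its last pose, push and grip.
It also fails if it takes over 56 s, if anything falls off the work surface, if the arm or the gripper's body presses on something with over 40 N, if the wrist force passes 120 N, or if a joint passes its speed limit or range.

## Robot

A 6-joint arm with a two-finger parallel gripper is mounted at the origin on a cart in front of the work surface, level with it; the furniture and walls round the work are solid. World frame = base frame: x ahead of the robot, y to its left, z up, the work surface at z = 0. Lengths are in mm, angles in rad, forces in N, time in s.
With the tool pointing down it reaches from about 300 to 775 mm from the base axis. Payload 14.6 kg.
Tool frame: the origin (TCP) lies between the finger pads; the fingertips stand manip.tip_reach ahead of it and the grasp point (between the pads) lies 5 mm behind it (manip.tip_reach is the distance from the TCP to the fingertips, in mm); z points along the fingers, y is the line along which they close (so a half turn about z gives the same grasp; the last joint's range is limited). The gripper opens to 94 mm and grips with 3 to 60 N. Pads are 16 mm wide; open, the fingers measure 119 mm over their backs; the gripper's body (75 mm by 177 mm) begins 78 mm behind the grasp point.
Start: joints at [1.195, 0.3, 1.521, -0, 1.321, -0.067], TCP at [167.151, 523.975, 219.446] pointing down, gripper open.
Joint ranges: [-3.03, 3.03], [-0.79, 2.21], [0.23, 2.52], [-1.04, 4.18], [0, 3.07], [-2.55, 2.55]. Speed limits (rad/s): [2.22, 2.22, 2.57, 3.14, 3.14, 3.14].

## Interface

Orientations are given as [roll, pitch, yaw] about the fixed x, y, z axes, in that order (R = Rz(yaw) Ry(pitch) Rx(roll)).
In Python, from cell import manip gives the robot as it stands. The module is installed in compiled form; this text tells all that it offers.
- The arm moves only by the shell command python3 -m creep 'ROWS' [FORCE]. ROWS is JSON, a list of rows, each a list of 3 entries, a list of its own where there are three numbers: the opening, from -1 (shut) to 1 (fully open), then the shift along the tool's x, y, z in cm, then the turn about the tool's z in units of 5 degrees (1.0 is 5 degrees). In form: [[grip, [tx, ty, tz], roll], ...]. A call has 1 to 12 rows; each row is the pose to reach, as a shift and turn from the pose commanded when the call began, along the tool's axes at that moment; what a row does not reach only later rows make up. A row lasts 1/10 s, in which the tool goes at most 50 mm and 8.59 degrees, less where a joint would pass 70% of its speed; a pose out of reach is approached as far as the arm can. A call with a gripper value outside its range is refused whole. The fingers move at their own pace and stop on an object; FORCE is the grip in N (left out, the last holds). Time passes only in rows, so rows that repeat a pose let the fingers close. It gives the time, the measured TCP pose, the force, the opening and the grip force at its end, in the units of the state.
- manip.read_state(): the state, without advancing time (a new reading comes with each control period).
- manip.camera(name): name is "scene" or "side" or "wrist"; returns the picture (480x640x3 uint8, red, green, blue); there is no depth.
- manip.camera_params(name): a dict with "fovy" (degrees; the focal length in pixels is half the picture's height over the tangent of half this angle, whatever the lens; pixels are square), "cx", "cy" (the principal point, pixels), "origin" and "attitude" of the camera in the world. Camera axes: x right, y down, z forward; pixel columns grow to the right and rows downward; lengths in mm; the calibration is good to about 2 mm. A picture is of the moment at which its call begins: read the wrist's pose just before it. camera_params takes no time and is no camera call; for the wrist camera it gives the pose at the moment of the call.
- manip.sign_off(): hands the job in; it is judged then, once.
The state is a dict: "clock": time; "joints": joint angles; "qd": joint speeds; "effort": joint torques, N m; "eef_pos": TCP position; "eef_rot": TCP orientation; "wrist_force": force on the tool from outside, world axes, zero at the start; "moment": the same for the moment, N m; "finger_gap": finger opening in mm; "finger_force": force on a finger pad.
Only numpy, scipy, OpenCV 4.12 (cv2) and the standard library are available. Lean on these libraries where they do the work, as an engineer would, in place of code of your own. Each camera call takes 0.05 s, during which the arm holds its last target. There are 200 camera calls.

## Working session

There is one attempt and no reset: what is moved stays moved. The work goes in short steps, Python scripts to look and compute and a shell command to move; the robot and the scene stay as the last step left them, time stands still between calls to the robot, and variables do not carry over. Pictures are saved under pics/ and viewed, at most 10 in all, crops included, and the job is handed in when it is done.

```bash
mkdir -p pics; cat > h.py <<'E'
import numpy as np,cv2
from cell import manip
from scipy.spatial.transform import Rotation as R
def P(n):
    p=manip.camera_params(n);f=240/np.tan(np.radians(p['fovy'])/2)
    a=np.array(p['attitude'],float)
    M=a if a.shape==(3,3) else R.from_euler('xyz',a).as_matrix()
    return f,p['cx'],p['cy'],np.array(p['origin']),M
def proj(c,X):
    f,cx,cy,o,M=c;q=(np.atleast_2d(X)-o)@M
    return np.c_[cx+f*q[:,0]/q[:,2],cy+f*q[:,1]/q[:,2]]
def ray(c,u):
    f,cx,cy,o,M=c;d=M@np.array([(u[0]-cx)/f,(u[1]-cy)/f,1]);return o,d/np.linalg.norm(d)
def atz(c,u,z):
    o,d=ray(c,u);return o+d*(z-o[2])/d[2]
def tri(obs):
    A=0;b=0
    for c,u in obs:
        o,d=ray(c,u);m=np.eye(3)-np.outer(d,d);A=A+m;b=b+m@o
    return np.linalg.solve(A,b)
def snap(n,f):
    c=P(n);im=manip.camera(n);cv2.imwrite(f'pics/{f}.png',im[:,:,::-1]);np.save(f'pics/{f}.npy',np.array(list(c),dtype=object),allow_pickle=True);return c,im
def ld(f): return tuple(np.load(f'pics/{f}.npy',allow_pickle=True))
E
python3 - <<'E'
from h import *
for n in('scene','side','wrist'):
    c,_=snap(n,n+'0');print(n,manip.camera_params(n))
s=manip.read_state();print(s,manip.tip_reach)
a=cv2.imread('pics/scene0.png');b=cv2.imread('pics/side0.png')
E
```

```text
scene {'fovy': 48.0516061990585, 'cx': 319.2424624890112, 'cy': 246.17571171022087, 'origin': array([ -136.69108829, -1234.32820685,   895.70628153]), 'attitude': array([-2.1077111 , -0.01375289, -0.48497655])}
side {'fovy': 44.74851480562908, 'cx': 316.4171958232048, 'cy': 232.67366717752074, 'origin': array([ 917.70076751, -667.05167481, 1512.70040273]), 'attitude': array([-2.65493933, -0.00530564,  0.60951674])}
wrist {'fovy': 69.95246460072187, 'cx': 315.68996818813537, 'cy': 245.14135611316811, 'origin': array([102.86225267, 545.27512203, 383.83890633]), 'attitude': array([2.90427002e+00, 8.47363315e-04, 1.26059272e+00])}
{'clock': 0.15, 'joints': array([ 1.19542448e+00,  3.00310303e-01,  1.52147712e+00, -2.18616526e-05,
        1.32074125e+00, -6.66331686e-02]), 'qd': array([-2.06918465e-04, -7.42895428e-04, -1.37015575e-03, -4.60590477e-05,
       -1.19801557e-03,  4.53713815e-04]), 'effort': array([ 3.34675397e-04, -5.31955719e+01, -3.52823853e+01,  7.07679894e-02,
        2.35602254e-02, -4.29410943e-05]), 'eef_pos': array([167.06772173, 523.78585637, 219.0185182 ]), 'eef_rot': array([-3.14065731e+00, -4.11937430e-05,  2.83285938e+00]), 'wrist_force': array([0.16641318, 0.36469855, 0.29245536]), 'moment': array([-0.00918282,  0.003379  , -0.01195049]), 'finger_force': 0.0, 'finger_gap': 93.95163941158269} 14.0
```

View pics/scene0.png

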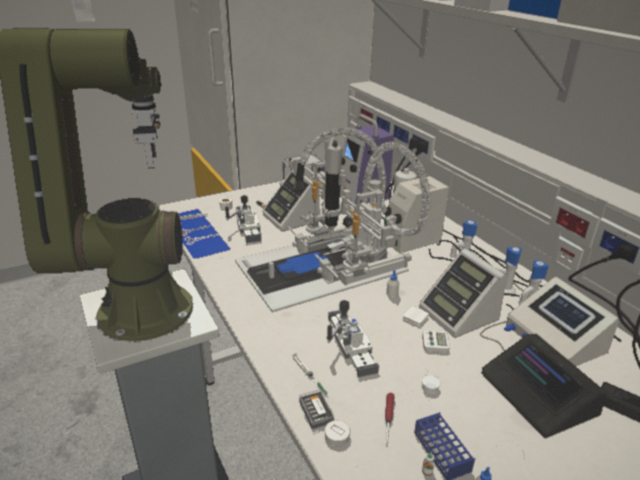

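View pics/wrist0.png

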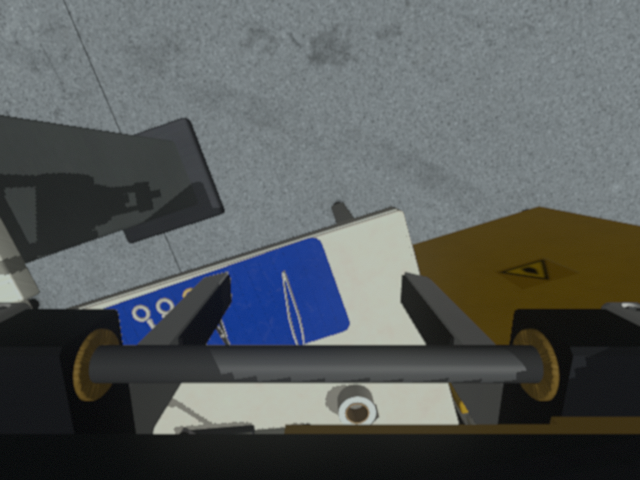

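The scene picture shows one stage at about (245,222), behind the frame, and another at about (352,338). The wrist picture shows only the bench edge. Next I'll zoom in on both stages in the fixed views.

```bash
python3 - <<'E'
from h import *
a=cv2.imread('pics/scene0.png');b=cv2.imread('pics/side0.png')
def crop(im,x,y,w,h): return cv2.resize(im[y:y+h,x:x+w],(400,300),interpolation=cv2.INTER_CUBIC)
o=np.vstack([np.hstack([crop(a,305,290,100,75+15),crop(a,205,185,80,60)]),np.hstack([cv2.resize(b,(400,300),interpolation=cv2.INTER_AREA)]*1+[np.zeros((300,400,3),np.uint8)])])
cv2.imwrite('pics/c1.png',o)
E
```

```text
(no output)
```

View pics/c1.png

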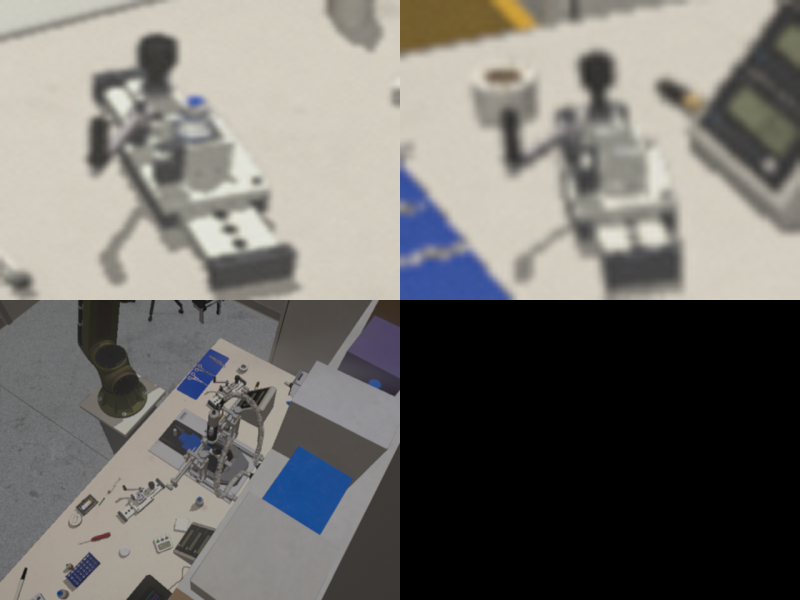

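View pics/side0.png

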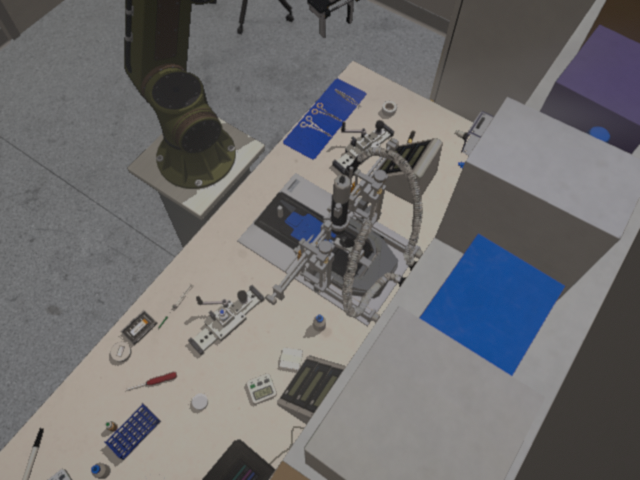

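The loaded stage is the right-hand one: the blue vial cap is at about scene (354,321), the knob at (344,306) and the latch pin at (329,333). In the side view it is near (225,315). I'll zoom in there.

```bash
python3 - <<'E'
from h import *
a=cv2.imread('pics/scene0.png');b=cv2.imread('pics/side0.png')
def crop(im,x,y,w,h): return cv2.resize(im[y:y+h,x:x+w],(400,400),interpolation=cv2.INTER_CUBIC)
cv2.imwrite('pics/c2.png',np.hstack([crop(a,310,295,80,80),crop(b,185,275,80,80)]))
E
```

```text
(no output)
```

View pics/c2.png

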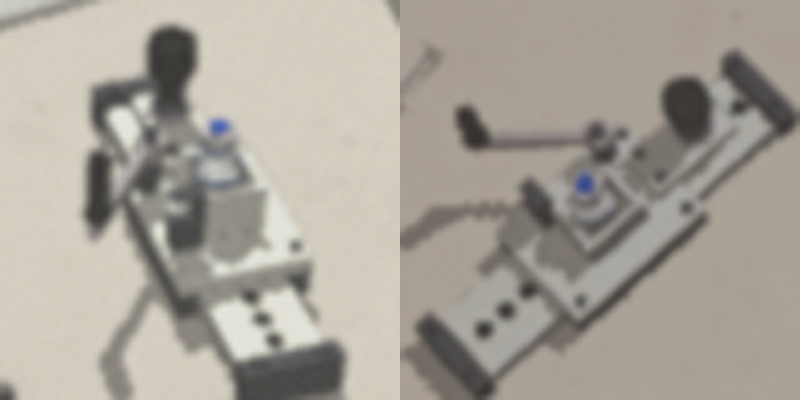

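```bash
python3 - <<'E'
from h import *
a=ld('scene0');b=ld('side0')
g=lambda x,y,u,v:(x+u/5-.4,y+v/5-.4)
S={}
for n,u,v in[('knob',(172,55),(287,108)),('pin',(97,183),(71,128)),('cap',(219,127),(185,184)),('railcorner_holes1',(274,341),(84,330)),('h2',(263,319),(106,310)),('h3',(251,297),(128,291))]:
    p=g(310,295,*u);q=g(185,275,*v);X=tri([(a,p),(b,q)]);S[n]=X
    print(n,X.round(1),(proj(a,X)-p).round(1),(proj(b,X)-q).round(1))
print(S)
d=S['knob']-S['cap'];print('yaw y-axis',np.degrees(np.arctan2(d[1],d[0])),np.hypot(*d[:2]))
# rail end bar in side
e=manip.read_state();print(R.from_euler('xyz',e['eef_rot']).as_matrix().round(3))
E
```

```text
knob [ 435.9 -306.6   74.8] [[0.2 0.1]] [[-0.  -0.2]]
pin [ 351.8 -381.4   79.1] [[0.2 0.1]] [[-0.  -0.2]]
cap [ 422.2 -372.7   81.8] [[-0.3 -0.2]] [[0.  0.3]]
railcorner_holes1 [ 407.7 -453.1   17. ] [[-0.2 -0.1]] [[0.  0.3]]
h2 [ 410.5 -438.3   17.6] [[-0.3 -0.2]] [[0.  0.3]]
h3 [ 413.2 -423.4   18. ] [[-0.2 -0.1]] [[0.  0.2]]
{'knob': array([ 435.93926063, -306.55351164,   74.78978437]), 'pin': array([ 351.82663048, -381.37715112,   79.12972045]), 'cap': array([ 422.17153302, -372.73311472,   81.79046732]), 'railcorner_holes1': array([ 407.65861433, -453.10082021,   17.00412766]), 'h2': array([ 410.47718062, -438.31161968,   17.59213344]), 'h3': array([ 413.24204224, -423.40892359,   18.01127616])}
yaw y-axis 78.24804953572183 67.5965249611648
[[-0.953  0.304 -0.   ]
 [ 0.304  0.953 -0.001]
 [ 0.    -0.001 -1.   ]]
```

```bash
python3 -m creep '[[-1,[-6.3,-8.9,-26],0],[-1,[-6.3,-8.9,-26],0],[-1,[-6.3,-8.9,-26],0],[-1,[-6.3,-8.9,-26],0],[-1,[-6.3,-8.9,-26],0],[-1,[-6.3,-8.9,-26],0],[-1,[-25,-31.3,-26],0],[-1,[-25,-31.3,-26],0],[-1,[-25,-31.3,-26],0],[-1,[-25,-31.3,-26],0],[-1,[-25,-31.3,-26],0],[-1,[-25,-31.3,-26],0]]' 10
```

```text
clock: 1.35
eef_pos: [310.3, 147.6, 479.5]
eef_rot: [3.141, 0.0, 2.832]
wrist_force: [1.2, 0.1, -0.1]
finger_gap: 1.6
finger_force: 0.0
```

```bash
python3 -m creep '[[-1,[-9.1,-28.6,0],0],[-1,[-9.1,-28.6,0],0],[-1,[-9.1,-28.6,0],0],[-1,[-9.1,-28.6,0],0],[-1,[-9.1,-28.6,0],0],[-1,[-9.1,-28.6,0],0],[-1,[-15.5,-51.8,15],2.9],[-1,[-15.5,-51.8,15],2.9],[-1,[-15.5,-51.8,15],2.9],[-1,[-15.5,-51.8,15],2.9],[-1,[-15.5,-51.8,15],2.9],[-1,[-15.5,-51.8,15],2.9]]' 10
python3 - <<'E'
from h import *
c,_=snap('wrist','w1')
s=manip.read_state();print(s['joints'].round(2))
E
```

```text
clock: 2.55
eef_pos: [299.6, -392.7, 327.2]
eef_rot: [3.141, -0.002, 2.579]
wrist_force: [1.1, -0.3, 0.7]
finger_gap: 0.4
finger_force: 0.0
[-1.    0.12  1.5  -0.    1.53 -2.  ]
```

View pics/w1.png

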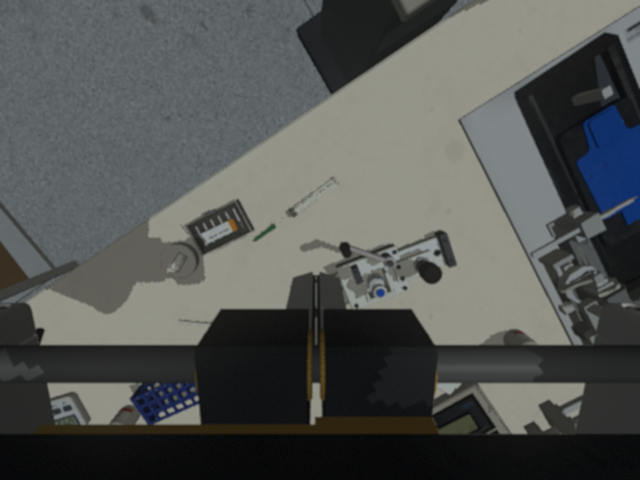

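The wrist view shows the latch pin at about (345,248), the knob at (429,271) and the cap at (380,293). I'll compare these with the two-view positions.

```bash
python3 - <<'E'
from h import *
a=ld('scene0');b=ld('side0');w=ld('w1')
for n,X in[('knob',(435.9,-306.6,82)),('pin',(351.8,-381.4,90)),('cap',(422.2,-372.7,81.8))]: print(n,proj(w,X).round(1))
print('atz knob85',atz(w,(429.5,270.5),84),'pin92',atz(w,(345,247.5),92),'cap',atz(w,(380,293.5),82))
im=cv2.imread('pics/w1.png')
cv2.imwrite('pics/c3.png',cv2.resize(im[225:315,300:460],(800,450),interpolation=cv2.INTER_CUBIC))
E
```

```text
knob [[430.9 274.8]]
pin [[345.9 252.5]]
cap [[379.8 292.6]]
atz knob85 [ 429.02140536 -305.72391497   84.        ] pin92 [ 345.369685   -378.92558834   92.        ] cap [ 423.36940785 -373.10388351   82.        ]
```

View pics/c3.png

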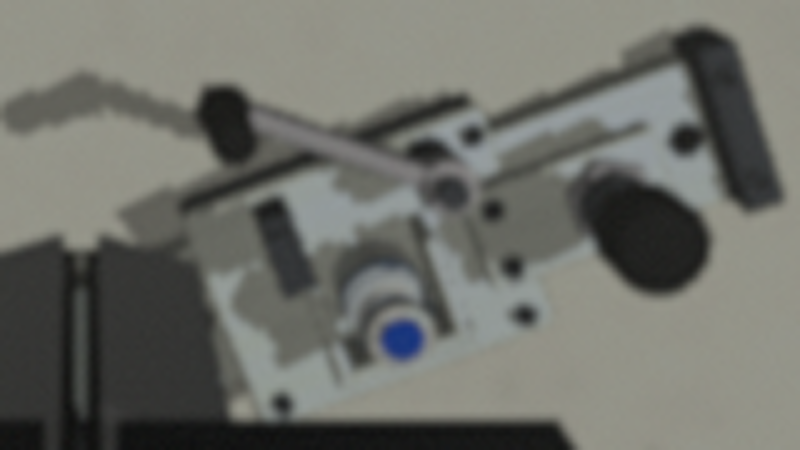

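```bash
python3 -m creep '[[-1,[-0.8,3.7,5],0],[-1,[-0.8,3.7,12],0],[-1,[-0.8,3.7,20],0],[-1,[-0.8,3.7,20],0],[-1,[-0.8,3.7,24.5],0],[-1,[-0.8,3.7,24.5],0],[-1,[-0.8,3.7,24.5],0],[-1,[-0.8,3.7,24.5],0]]' 10
```

```text
clock: 3.4
eef_pos: [327.7, -364.8, 86.9]
eef_rot: [-3.14, 0.003, 2.58]
wrist_force: [0.2, -0.3, -0.4]
finger_gap: 0.6
finger_force: 0.0
```

```bash
python3 -m creep '[[-1,[-0.7,0,0.2],0],[-1,[-1.2,0,0.2],0],[-1,[-1.7,0,0.2],0],[-1,[-2.2,0,0.2],0],[-1,[-2.7,0,0.2],0],[-1,[-3.2,0,0.2],0],[-1,[-3.7,0,0.2],0],[-1,[-4.2,0,0.2],0],[-1,[-4.7,0,0.2],0],[-1,[-5.0,0,0.2],0],[-1,[-5.3,0,0.2],0],[-1,[-5.3,0,0.2],0]]'
python3 - <<'E'
from h import *
w,_=snap('wrist','w2');snap('side','s2');snap('scene','sc2')
s=manip.read_state();print(s['eef_pos'],s['wrist_force'])
a=cv2.imread('pics/sc2.png');b=cv2.imread('pics/s2.png');d=cv2.imread('pics/w2.png')
def crop(im,x,y,w,h): return cv2.resize(im[y:y+h,x:x+w],(400,300),interpolation=cv2.INTER_CUBIC)
o=np.vstack([np.hstack([crop(a,300,300,80,60),crop(b,185,280,80,60)]),np.hstack([cv2.resize(d,(400,300)),crop(d,300,120,320,240)])])
cv2.imwrite('pics/c4.png',o)
E
```

```text
clock: 4.6
eef_pos: [372.0, -392.1, 82.4]
eef_rot: [-3.142, 0.0, 2.58]
wrist_force: [0.4, -0.1, -0.3]
finger_gap: 0.3
finger_force: 0.0
[ 371.71387733 -391.9624304    82.4671936 ] [ 0.5677952  -0.94762662  0.54379539]
```

View pics/c4.png

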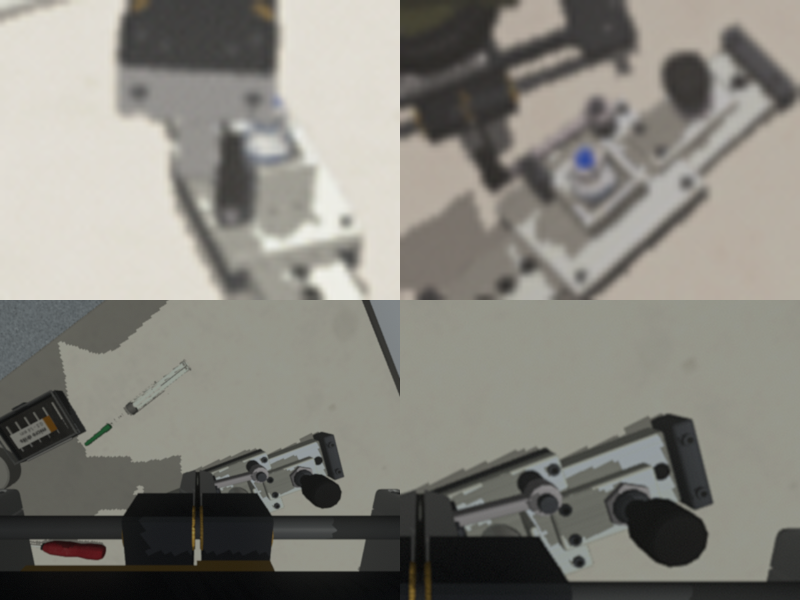

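The pin is in front of the finger faces and the bar is almost at the catch. The vial is upright, with its cap at side crop (585,158). I'll keep pushing until the stop is felt.

```bash
python3 -m creep '[[-1,[-0.3,0,0],0],[-1,[-0.6,0,0],0],[-1,[-0.6,0,0],0]]'; python3 -m creep '[[-1,[-0.2,0,0],0],[-1,[-0.2,0,0],0]]'; python3 -m creep '[[-1,[-0.2,0,0],0],[-1,[-0.2,0,0],0]]'
```

```text
clock: 5.05
eef_pos: [377.1, -395.4, 82.5]
eef_rot: [-3.142, 0.0, 2.58]
wrist_force: [-0.0, -0.2, 0.4]
finger_gap: 0.7
finger_force: 0.0
clock: 5.25
eef_pos: [378.4, -396.1, 82.3]
eef_rot: [3.141, -0.001, 2.58]
wrist_force: [-2.2, 1.2, 1.8]
finger_gap: 0.4
finger_force: 1.4
clock: 5.45
eef_pos: [379.0, -396.5, 82.1]
eef_rot: [3.141, -0.004, 2.58]
wrist_force: [-11.5, 8.4, 6.6]
finger_gap: 0.8
finger_force: 6.8
```

```bash
python3 -m creep '[[-1,[3,0,0],0],[-1,[3,0,0],0],[-1,[3,0,-5],0],[-1,[3,0,-10],0],[-1,[3,0,-14],0]]'; python3 -m creep '[[0,[-2.9,10.7,0],13.8],[0,[-2.9,10.7,0],13.8],[0,[-2.9,10.7,0],13.8],[0,[-2.9,10.7,0],13.8],[0,[-2.9,10.7,0],13.8],[0,[-2.9,10.7,0],13.8],[0,[-2.9,10.7,0],13.8],[0,[-2.9,10.7,0],13.8],[0,[-2.9,10.7,0],13.8],[0,[-2.9,10.7,0],13.8],[0,[-2.9,10.7,0],13.8]]'
python3 - <<'E'
from h import *
w,_=snap('wrist','w3');snap('side','s3');snap('scene','sc3')
s=manip.read_state();print(s['eef_pos'],s['wrist_force'],s['joints'].round(2))
a=cv2.imread('pics/sc3.png');b=cv2.imread('pics/s3.png');d=cv2.imread('pics/w3.png')
def crop(im,x,y,w,h): return cv2.resize(im[y:y+h,x:x+w],(400,300),interpolation=cv2.INTER_CUBIC)
o=np.vstack([np.hstack([crop(a,300,300,80,60),crop(b,185,280,80,60)]),np.hstack([cv2.resize(d,(400,300)),crop(d,160,120,320,240)])])
cv2.imwrite('pics/c5.png',o)
for X in[(435.9,-306.6,85),(390.2,-405.8,96)]:print(proj(w,X),proj(ld('side0'),X),proj(ld('scene0'),X))
E
```

```text
clock: 5.95
eef_pos: [355.3, -381.7, 225.6]
eef_rot: [-3.141, 0.003, 2.58]
wrist_force: [-0.8, -0.0, -0.7]
finger_gap: 0.5
finger_force: 0.0
clock: 7.05
eef_pos: [436.7, -306.4, 222.6]
eef_rot: [3.141, 0.0, 1.377]
wrist_force: [0.4, -0.7, -0.2]
finger_gap: 47.2
finger_force: 0.0
[ 436.51075218 -306.29288977  222.51513077] [-0.24124161  1.36665524  0.65715578] [-0.68  0.26  1.56  0.    1.32 -0.49]
[[314.68239303 240.65030188]] [[241.54261531 294.54836089]] [[344.33639966 302.45943004]]
[[287.66869631 352.76981319]] [[202.93454662 312.99224153]] [[348.89801827 326.90800591]]
```

View pics/c5.png

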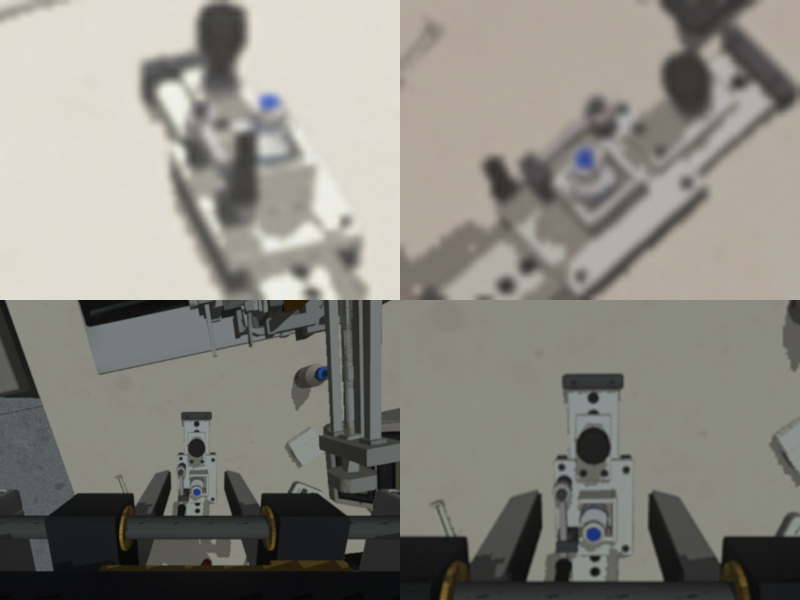

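The latch is closed: its pin is where closure predicts, at scene crop (244,135), and the bar lies in the catch. The vial stands upright. The knob is at about wrist (315,236), so I'll refine it by segmentation before gripping.

```bash
python3 - <<'E'
from h import *
obs=[]
for f,p,r in(('w1',(431,272),25),('w3',(315,237),30),('s3',(242,296),12),('scene0',(344,306),12)):
    c=ld(f if f!='s3' else 's3');im=cv2.imread(f'pics/{f}.png')
    m=(im.max(2)<62).astype(np.uint8);n,l,st,ce=cv2.connectedComponentsWithStats(m)
    k=l[p[1],p[0]];u=ce[k];print(f,k,st[k],u,'pred74',proj(c,(435.9,-306.6,75)),'z75:',atz(c,u,75))
    if k and st[k][4]<3000: obs.append((c,u))
print(tri(obs),tri(obs[-2:]))
s=manip.read_state();print(R.from_euler('xyz',s['eef_rot']).as_matrix().round(3),s['eef_pos'])
E
```

```text
w1 26 [416 260  25  23 408] [428.2377451  270.97058824] pred74 [[429.13951216 273.04907155]] z75: [ 432.82401029 -306.26626356   75.        ]
w3 28 [301 222  27  30 619] [314.12116317 236.55573506] pred74 [[314.70081959 238.26861634]] z75: [ 435.68834951 -304.89355259   75.        ]
s3 105 [239 292   7  10  57] [242.01754386 296.1754386 ] pred74 [[241.95304988 295.9664283 ]] z75: [ 436.40532856 -306.96555129   75.        ]
scene0 0 [     0      0    640    480 286533] [319.8058269  238.64192606] pred74 [[344.18702837 305.66121644]] z75: [538.6223538   19.31453824  75.        ]
[ 435.10501568 -305.80054678   70.40193362] [ 435.30354781 -305.85902233   71.05997798]
[[ 0.193  0.981  0.   ]
 [ 0.981 -0.193 -0.   ]
 [-0.     0.    -1.   ]] [ 436.51075218 -306.29288977  222.51513077]
```

```bash
python3 -m creep '[[0,[0,0,5],0],[0,[0,0,9],0],[0,[0,0,12],0],[0,[0,0,14],0],[0,[0,0,15.2],0],[0,[0,0,15.2],0],[0,[0,0,15.2],0]]' 50; python3 -m creep '[[-1,[0,0,0],0],[-1,[0,0,0],0],[-1,[0,0,0],0],[-1,[0,0,0],0],[-1,[0,0,0],0],[-1,[0,0,0],0],[-1,[0,0,0],0],[-1,[0,0,0],0]]' 50
```

```text
clock: 7.9
eef_pos: [436.8, -306.5, 71.3]
eef_rot: [3.141, 0.001, 1.376]
wrist_force: [-0.1, -0.3, 0.7]
finger_gap: 46.7
finger_force: 0.0
clock: 8.7
eef_pos: [435.6, -306.2, 71.0]
eef_rot: [-3.14, 0.0, 1.376]
wrist_force: [-8.5, 2.5, 9.3]
finger_gap: 24.2
finger_force: 50.0
```

```bash
python3 -m creep '[[-1,[0,-0.1,-0.2],0],[-1,[0,-0.1,-0.4],0],[-1,[0,-0.1,-0.6],0],[-1,[0,-0.1,-0.8],0],[-1,[0,-0.1,-1.0],0],[-1,[0,-0.1,-1.0],0]]' 50; python3 -m creep '[[-1,[0,0,-0.2],0],[-1,[0,0,-0.4],0],[-1,[0,0,-0.5],0],[-1,[0,0,-0.6],0],[-1,[0,0,-0.6],0],[-1,[0,0,-0.6],0]]'
```

```text
clock: 9.3
eef_pos: [435.4, -306.1, 80.6]
eef_rot: [3.142, 0.0, 1.375]
wrist_force: [1.3, -3.8, -8.0]
finger_gap: 25.0
finger_force: 50.0
clock: 9.9
eef_pos: [435.4, -306.1, 86.4]
eef_rot: [3.142, 0.0, 1.375]
wrist_force: [3.2, -4.5, -11.1]
finger_gap: 24.9
finger_force: 50.0
```

```bash
python3 -m creep '[[-1,[0,0,-0.1],0],[-1,[0,0,-0.1],0],[-1,[0,0,-0.1],0]]' 55; python3 -m creep '[[-1,[0,0,-0.1],0],[-1,[0,0,-0.1],0],[-1,[0,0,-0.1],0]]'
python3 - <<'E'
from h import *
snap('wrist','w4');snap('side','s4');snap('scene','sc4')
a=cv2.imread('pics/sc4.png');b=cv2.imread('pics/s4.png');d=cv2.imread('pics/w4.png')
def crop(im,x,y,w,h): return cv2.resize(im[y:y+h,x:x+w],(400,300),interpolation=cv2.INTER_CUBIC)
cv2.imwrite('pics/c6.png',np.vstack([np.hstack([crop(a,300,290,80,60),crop(b,185,280,80,60)]),np.hstack([cv2.resize(d,(400,300)),crop(d,160,120,320,240)])]))
E
```

```text
clock: 10.2
eef_pos: [435.4, -306.1, 87.2]
eef_rot: [-3.141, 0.0, 1.375]
wrist_force: [2.8, -5.0, -12.8]
finger_gap: 24.7
finger_force: 55.0
clock: 10.5
eef_pos: [435.3, -306.0, 87.3]
eef_rot: [-3.141, -0.0, 1.375]
wrist_force: [7.7, -8.0, -22.1]
finger_gap: 24.6
finger_force: 55.0
```

View pics/c6.png

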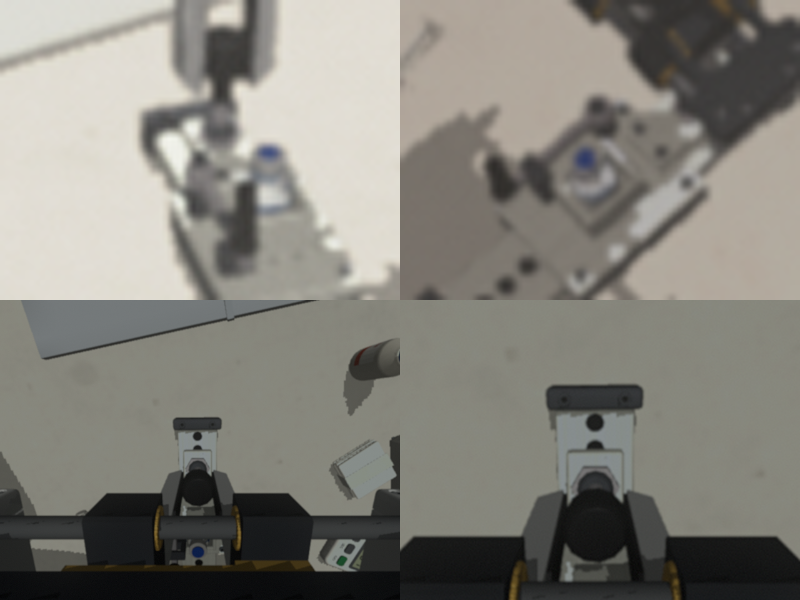

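The knob is held between the pads with the shank stretched out below it. The force rose from 13 to 22 N while the arm stalled at 16.3 mm of travel, so the plunger is at its stop. The latch is still in the catch and the vial is standing. I'll check that the hold is steady, then hand in.

```bash
python3 -m creep '[[-1,[0,0,0],0],[-1,[0,0,0],0],[-1,[0,0,0],0],[-1,[0,0,0],0],[-1,[0,0,0],0]]' 55 && python3 -c "
from cell import manip
s=manip.read_state()
if s['wrist_force'][2]<-15: print(manip.sign_off())"
```

```text
clock: 11.15
eef_pos: [435.3, -306.0, 87.3]
eef_rot: [-3.141, -0.0, 1.375]
wrist_force: [7.6, -8.0, -22.3]
finger_gap: 24.7
finger_force: 55.0
the job is handed in; nothing more can be done
None
```

The job is handed in at 11.15 s: the loaded stage's latch is shut in its catch, the gripper still holds its plunger fully up against the stop (16.3 mm rise, steady), the vial is standing, and I touched nothing else.

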